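Take the rinsed tin out of its lipped carrier and hang it on the drying post

TASK

Take the green-banded tin out of the blue carrier: its open end is caught under the yellow keeper bar, so raise its closed end over the yellow lip and draw it out, without dragging or lifting the carrier. Then turn the tin upside down, put it over the free drying post and lower it until its rim rests on the post's foot before letting go. Leave the other tin and everything else on the table where they are.

Things in the scene. Friction and masses are not known exactly. Their poses are not given: they have to be found in the camera images.
- tin_center (a point): Centre (half-way along the axis) of the steel tin with a green band: a cylinder 58 mm in outer diameter and 90 long, wall 2.5 (inner diameter 53, inside depth 87), about 0.14 kg. Its x axis runs along the tin, +x towards the closed end, -x towards the mouth. At the start it lies level in the carrier, axis 46 above the table, mouth towards the robot's left.
- tin_mouth (a point): Centre of the tin's open mouth, in the plane of the rim, 45 mm from the tin's centre; same axes as the tin's centre.
- carrier: Blue steel carrier, loose on the table, about 1.5 kg, so it slides or lifts if pulled hard. Base plate 160 x 108 x 10 mm; origin under its centre; +x points along the tin towards the mouth, z up. The tin (axis 46 above the table) lies in it with about 3 mm play at either end, its middle over the origin. Between the two saddles its sides are free down to the base plate.
- lip (a point): Top middle of the carrier's yellow lip across the tin's closed end: 6 mm thick, 70 wide, top 37 above the table (20 above the tin's underside), 51 from the carrier's middle. Axes as the carrier's.
- keeper (a point): Middle of the underside of the yellow keeper bar over the tin's mouth end: 20 mm along the tin (it covers the last 14 of it), 100 wide, 10 thick, underside 82 above the table, 7 above the tin; on side posts whose inner faces are 80 apart. Behind the mouth is a low stop, 49 from the carrier's middle, top 27 high. Axes as the carrier's.
- saddle (a point): Point under the tin on the V saddle near its mouth end, 28 mm from the carrier's middle, 17 above the table (the tin's underside). Saddle 12 long, 60 wide, arms 31 high; a like one stands 34 from the middle near the closed end. With the mouth end left on this saddle and the closed end raised, the tin clears the lip at a tilt of about 15 deg and meets the keeper at about 27 deg.
- post_free_seat (a point): Seat of the free drying post: the point on the post's axis at the top face of its round plywood foot (foot fixed to the table, diameter 104, top 12 above the table). The upright wooden post is 48 mm in diameter (2.5 mm of play all round inside the tin) with a 1.5 mm chamfer round its flat top, 50 high above the seat (62 above the table).
- post_used_seat (a point): The same point of the other, identical drying post, which already carries the red-banded tin.
- other_tin: same tin with a red band, upside down over the other drying post; origin at the centre of its mouth rim. Not to be disturbed
- glue: white glue bottle, diameter 56, height 160, standing; origin at its underside. Not to be disturbed
- cup: blue ceramic mug, diameter 76, height 90; origin at its underside. Not to be disturbed
- tape: roll of yellow tape lying flat, diameter 100, height 24; origin at its underside. Not to be disturbed
- brush: small brush lying on the table, about 200 long; not to be disturbed
- driver: screwdriver with orange handle lying on the table, about 200 long; not to be disturbed
Things that resemble listed ones, but are neither listed nor needed, are in the scene too. What is shaped like the part that bears tin_center but orange or purple is not meant. Leave any purple look-alike of the part that bears post_free_seat alone.

How it is judged:
By the outcome, as a careful person would: the job done as asked, in the order asked, and still so for the second after the job is handed in, with the robot touching nothing.
It also fails if it takes over 58 s, if anything falls off the work surface, if the arm or the gripper's body presses on something with over 40 N, if the wrist force passes 120 N, or if a joint passes its speed limit or range.

ROBOT

A 6-joint arm with a two-finger parallel gripper is mounted at the origin on the work surface. World frame = base frame: x ahead of the robot, y to its left, z up, the work surface at z = 0. Lengths are in m, angles in degrees, forces in N, time in s.
With the tool pointing down it reaches from about 0.35 to 0.95 m from the base axis. Payload 17.4 kg.
Tool frame: the origin (TCP) lies on the mounting face of the last link; the fingertips stand 186 mm ahead of it and the grasp point (between the pads) lies 167 mm ahead of it; z points along the fingers, y is the direction in which the jaws open and shut (so a half turn about z gives the same grasp; the last joint's range is limited). The gripper opens to 93 mm and grips with 3 to 60 N. Pads are 15 mm wide; open, the fingers measure 128 mm over their backs; the gripper's body (75 mm by 188 mm) begins 65 mm behind the grasp point.
Start: joints at [-71.952, 6.646, 82.598, -0, 90.757, -2.166], TCP at [0.233, -0.633, 0.405] pointing down, gripper open.
Joint ranges: [-162.19, 162.19], [-47.58, 125.68], [4.15, 143.07], [-65.23, 245.23], [0.69, 171.88], [-170.13, 170.13]. Speed limits (degrees/s): [108.29, 108.29, 127.2, 180, 180, 180].

INTERFACE

Orientations are given as [roll, pitch, yaw] about the fixed x, y, z axes, in that order (R = Rz(yaw) Ry(pitch) Rx(roll)).
In Python, from bench import * gives the robot as it stands.
- The arm moves only by the tool step_arm, never from a script. Its argument "series" is one flat list of numbers, 5 for each row, row after row: the shift along the tool's x, y, z in mm, then the turn about the tool's z in rad, then the closure, from -1 (fully open) to 1 (shut). A call has exactly 8 rows; each row shifts and turns the pose as measured when the row begins, along the tool's axes as they then stand; what a row does not reach is not made up. A row lasts 1/12 s, in which the tool goes at most 41.7 mm and 7.16 degrees, less where a joint would pass 70% of its speed; a pose out of reach is approached as far as the arm can. A call is refused whole if a number of a shift passes 41.7 or a number of a turn 0.125, either way. A call with a gripper value outside its range is refused whole. The fingers move at their own pace and stop on an object; the grip force is fixed at half the most. Time passes only in rows, so rows that do not move let the fingers close, or fill a call up. It gives the time, the measured TCP pose, the force and the opening at its end, in the units of the state.
- sense(): the state, without advancing time (a new reading comes with each control period).
- grab_frame(name): name is "side" or "top" or "wrist"; returns the picture (480x640x3 uint8, red, green, blue); there is no depth.
- get_calibration(name): a dict with "fx", "fy", "cx", "cy" (pixels), "pose" (4x4, takes a point from camera to world coordinates); the wrist camera has in their place "tool_from_camera" (4x4, takes a point from camera to tool coordinates, whose origin is the TCP and whose axes are the flange's). Camera axes: x right, y down, z forward; pixel columns grow to the right and rows downward; lengths in m; the calibration is good to about 2 mm. The wrist camera is an equidistant fisheye: a pixel r from the principal point sees the ray r / f radians off the axis. A picture is of the moment at which its call begins: read the wrist's pose just before it. get_calibration takes no time and is no camera call.
- finish_job(): hands the job in, once; it reports no verdict.
The state is a dict: "clock": time; "joint_pos": joint angles; "dq": joint speeds; "tau": joint torques, N m; "tcp_pos": TCP position; "eef_rot": TCP orientation; "ft_force": force on the tool from outside, world axes, zero at the start; "wrist_torque": the same for the moment, N m; "gripper_width": finger opening in m.
Only numpy, scipy, OpenCV 4.12 (cv2) and the standard library are available. Lean on these libraries where they do the work, as an engineer would, in place of code of your own. Each camera call takes 0.05 s, during which the arm holds its last target. There are 200 camera calls.

## Working session

There is one attempt and no reset: what is moved stays moved. The work goes in short steps, Python scripts to look and compute and a tool call to move; the robot and the scene stay as the last step left them, time stands still between calls to the robot, and variables do not carry over. Pictures are saved under pics/ and viewed, about 8 in all and at most 12, crops included, and the job is handed in when it is done.

Besides the shell and the picture viewer there is one more tool, called after "Request:" as name(argument=value, ...), one argument or row to a line, values as JSON. step_arm: Moves the arm, as the interface text tells. Its arguments: {"type":"object","properties":{"series":{"type":"array","items":{"type":"number"}}},"required":["series"]}

```bash
mkdir -p pics; ls
python3 - <<'E'
from bench import *
import cv2
print(sense())
for n in ("top","side"):
    cv2.imwrite(f"pics/{n}0.png",grab_frame(n)[:,:,::-1]); c=get_calibration(n); print(n,c)
print(get_calibration("wrist"))
E
```

```text
pics
{'clock': 0.0, 'joint_pos': array([-7.19538810e+01,  6.67482332e+00,  8.26363723e+01,  4.34141540e-05,
        9.07575223e+01, -2.16505773e+00]), 'dq': array([ 0.04753731, -0.00693925, -0.09464458, -0.0196094 ,  0.0086567 ,
        0.10084352]), 'tau': array([ 1.43571851e-03, -7.21266031e+01, -6.22602224e+01,  7.80726923e-02,
        2.37344729e-02, -9.35294679e-05]), 'tcp_pos': array([ 0.23320235, -0.63344604,  0.40399004]), 'eef_rot': array([-1.79931333e+02, -2.63942990e-03,  2.02111757e+01]), 'ft_force': array([ 0.44073906, -0.48371231, -0.46569051]), 'wrist_torque': array([-0.03294147, -0.01931505, -0.00759881]), 'gripper_width': 0.09298514168621758}
top {'fx': 601.3757388824288, 'fy': 601.3757388824288, 'cx': 316.52035289953955, 'cy': 248.68741428958833, 'pose': array([[ 0.0250376 , -0.99126344,  0.1294987 ,  0.41992529],
       [-0.99942443, -0.02778615, -0.01946121,  0.0177392 ],
       [ 0.02288946, -0.1289369 , -0.9913886 ,  1.43500586],
       [ 0.        ,  0.        ,  0.        ,  1.        ]])}
side {'fx': 554.4265382918082, 'fy': 554.4265382918082, 'cx': 314.95713203497843, 'cy': 240.76220665501563, 'pose': array([[ 0.99742147, -0.05021997,  0.05126761,  0.52354752],
       [-0.07171493, -0.67042003,  0.73850792, -0.8615601 ],
       [-0.00271701, -0.74028031, -0.67229286,  0.85772473],
       [ 0.        ,  0.        ,  0.        ,  1.        ]])}
{'fx': 371.64829954431775, 'fy': 371.64829954431775, 'cx': 321.72023924901214, 'cy': 238.32449114423295, 'tool_from_camera': array([[-9.97865640e-04, -9.66740072e-01, -2.55758945e-01,
         6.95451050e-02],
       [ 9.99998848e-01, -1.25713846e-03,  8.50260144e-04,
         4.29201289e-04],
       [-1.14350496e-03, -2.55757802e-01,  9.66740213e-01,
         2.02997893e-02],
       [ 0.00000000e+00,  0.00000000e+00,  0.00000000e+00,
         1.00000000e+00]])}
```

View pics/top0.png

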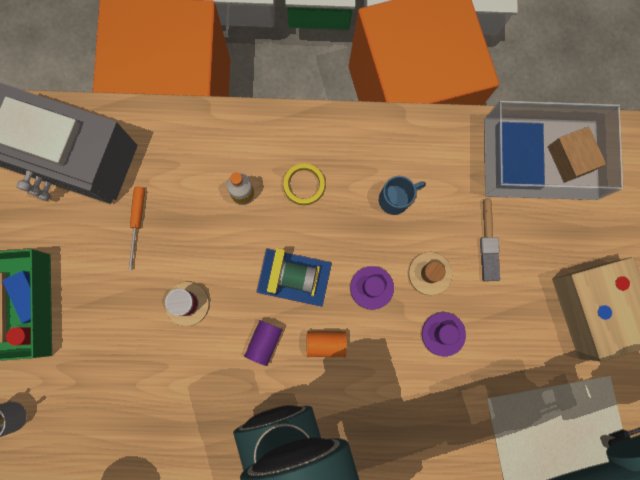

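View pics/side0.png

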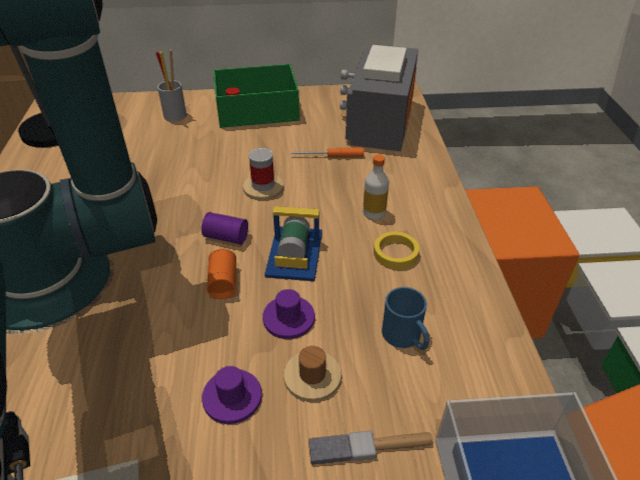

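Candidates: for the tin, the green-banded one in the blue carrier (top 298,277), the orange cylinder (327,344), the purple cylinder (264,342) and the red-banded tin on the used post (182,302). For the post, the wooden one (430,273) and the purple ones (372,288) and (444,334). By the description I choose the tin at (298,277) and the post at (430,273), and I'm checking both in a close crop.

```bash
cat > h.py <<'E'
from bench import *
import numpy as np, cv2
from scipy.spatial.transform import Rotation as Ro
def px2w(n,uv,z):
    c=get_calibration(n);P=c['pose']
    d=P[:3,:3]@np.array([(uv[0]-c['cx'])/c['fx'],(uv[1]-c['cy'])/c['fy'],1]);o=P[:3,3]
    return o+d*(z-o[2])/d[2]
def w2px(n,p):
    c=get_calibration(n);P=c['pose'];q=P[:3,:3].T@(np.array(p)-P[:3,3])
    return np.array([c['fx']*q[0]/q[2]+c['cx'],c['fy']*q[1]/q[2]+c['cy']])
def T():
    s=sense();M=np.eye(4);M[:3,:3]=Ro.from_euler('xyz',s['eef_rot'],degrees=True).as_matrix();M[:3,3]=s['tcp_pos'];return M
def wpx2w(uv,z,M):
    c=get_calibration('wrist');a=np.array([uv[0]-c['cx'],uv[1]-c['cy']]);r=np.hypot(*a);t=r/c['fx']
    d=np.append(a/max(r,1e-9)*np.sin(t),np.cos(t));A=M@c['tool_from_camera'];d=A[:3,:3]@d;o=A[:3,3]
    return o+d*(z-o[2])/d[2]
E
python3 - <<'E'
from h import *
t=cv2.imread('pics/top0.png');s=cv2.imread('pics/side0.png')
a=cv2.resize(t[240:315,250:340],None,fx=6,fy=6,interpolation=cv2.INTER_CUBIC) #540x450
b=cv2.resize(t[250:300,405:455],(250,250),interpolation=cv2.INTER_CUBIC)
c=cv2.resize(s[200:285,260:330],(250,304),interpolation=cv2.INTER_CUBIC)
o=np.zeros((560,790,3),np.uint8);o[:450,:540]=a;o[:250,540:]=b;o[255:559,540:]=c
cv2.imwrite('pics/crop0.png',o)
E
```

```text
(no output)
```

View pics/crop0.png

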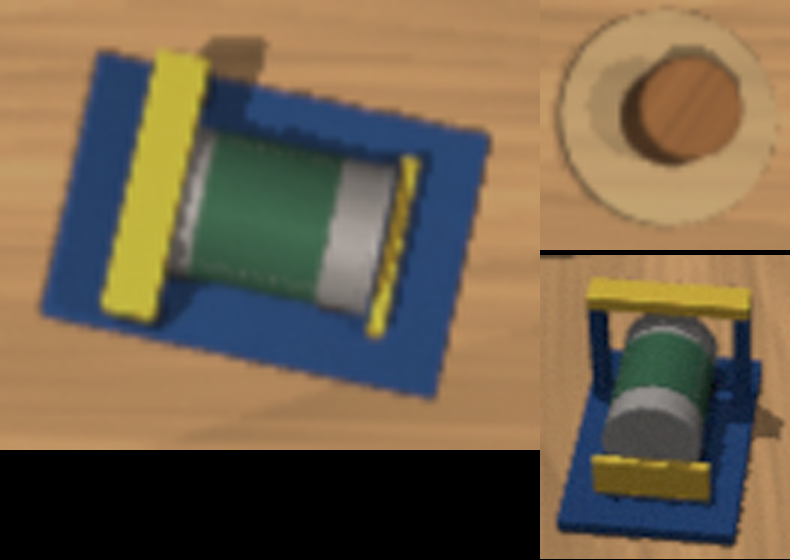

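The crop confirms both: the green-band tin sits in the blue carrier with its mouth under the keeper at left, and the plain wooden post is free. Now I compute the positions and the approach.

Run:
```python
from h import *
f=lambda x,y,z:px2w('top',(x/6+250,y/6+240),z)
C=np.array([f(*p,.010) for p in((97,52),(490,133),(435,398),(42,315))])
o=C.mean(0);ax=(C[0]+C[3]-C[1]-C[2]);ax/=np.linalg.norm(ax)
print('carrier',o,ax,np.degrees(np.arctan2(ax[1],ax[0])),np.linalg.norm(C[0]-C[1]),np.linalg.norm(C[1]-C[2]))
L=(f(412,157,.037)+f(377,337,.037))/2;K=(f(182,50,.092)+f(130,318,.092))/2
print('lip along',(L-o)@ax,'keeper',(K-o)@ax, 'closed end top',(f(390,165,.046)-o)@ax, 'line',np.cross(ax,L-o)[2],np.cross(ax,K-o)[2])
g=lambda x,y,z:px2w('top',((x-540)/5+405,y/5+250),z)
print('foot',g(667,117,.012),'top',g(690,108,.062))
c2=lambda x,y:(260+(x-540)*70/250,200+(y-255)*85/304)
print('side check lip',px2w('side',c2(652,460),.037),'vs',L)
print('side keeper top edge near', px2w('side',c2(669,297),.092),K)
M=T();G=o-27e-3*ax
yaws=[np.degrees(np.arctan2(ax[1],ax[0])),np.degrees(np.arctan2(-ax[1],-ax[0]))]
print('G',G,'tool yaw options',yaws,'delta tool xyz mm',M[:3,:3].T@(np.r_[G[:2],.052+.167+.06]-M[:3,3])*1e3)
```

```text
carrier [0.53611108 0.04066725 0.01      ] [0.17823596 0.98398778 0.        ] 79.73297357991888 0.15952251668870054 0.1071984732549053
lip along -0.051435701376449185 keeper 0.040787271945458815 closed end top -0.043235381312717286 line 0.0005874124249320573 -8.272472114588276e-05
foot [ 0.55400963 -0.28319312  0.012     ] top [ 0.55374404 -0.28325153  0.062     ]
side check lip [ 0.53219624 -0.0086166   0.037     ] vs [ 0.52636539 -0.00984016  0.037     ]
side keeper top edge near [0.54773319 0.07651686 0.092     ] [0.54346224 0.08078668 0.092     ]
G [0.53129871 0.01409958 0.01      ] tool yaw options [np.float64(79.73297357991888), np.float64(-100.26702642008112)] delta tool xyz mm [ 503.44322415 -504.55027395  125.61492661]
```

Request:
step_arm(
  series=[31, -31, 5, 0, -1, 31, -31, 5, 0, -1, 31, -31, 5, 0, -1, 31, -31, 5, 0, -1, 31, -31, 5, 0, -1, 31, -31, 5, 0, -1, 31, -31, 5, 0, -1, 31, -31, 5, 0, -1],
)

```text
clock: 0.77
tcp_pos: [0.3707, -0.3317, 0.3613]
eef_rot: [-179.6, 0.1, 19.7]
ft_force: [0.7, -0.2, 0.5]
gripper_width: 0.0928
```

Request:
step_arm(
  series=[31, -31, 2, 0, -1, 31, -31, 2, 0, -1, 31, -31, 2, 0, -1, 31, -31, 2, 0, -1, 31, -31, 2, 0, -1, 31, -31, 2, 0, -1, 31, -31, 2, 0, -1, 25, -25, 0, 0, -1],
)

```text
clock: 1.43
tcp_pos: [0.5068, -0.0318, 0.3476]
eef_rot: [-179.6, 0.1, 19.6]
ft_force: [0.8, -1.1, 0.2]
gripper_width: 0.0927
```

Request:
step_arm(
  series=[0, 0, 0, -0.12, -1, 0, 0, 0, -0.12, -1, 0, 0, 0, -0.12, -1, 0, 0, 0, -0.12, -1, 0, 0, 0, -0.12, -1, 0, 0, 0, -0.12, -1, 0, 0, 0, -0.12, -1, 0, 0, 0, -0.12, -1],
)

```text
clock: 2.1
tcp_pos: [0.5086, -0.023, 0.3445]
eef_rot: [-179.4, -0.3, 76.5]
ft_force: [0.8, -0.2, -0.2]
gripper_width: 0.0932
```

```bash
cat >> h.py <<'E'
O=np.array([.5361,.0407,0]);AX=np.array([.1782,.9840,0])
def st():
    s=sense();M=T();G=M[:3,3]+M[:3,2]*.167
    cx=(G-O)@AX*1e3; cy=np.cross(AX,G-O)[2]*1e3
    print('t',round(s['clock'],2),'G',G.round(4),'carrier x,y,z mm',round(cx,1),round(cy,1),round(G[2]*1e3,1),'rpy',s['eef_rot'].round(2),'F',s['ft_force'].round(1),'w',round(s['gripper_width']*1e3,1))
    return M
def go(p,yaw=None):
    M=T();G=M[:3,3]+M[:3,2]*.167;print('tool delta mm',(M[:3,:3].T@(np.array(p)-G)*1e3).round(1))
    if yaw is not None:print('turn rad',round(np.radians(sense()['eef_rot'][2]-yaw),3))
def cw(x,y,z): return O+AX*x/1e3+np.array([-AX[1],AX[0],0])*y/1e3+[0,0,z/1e3]
E
python3 - <<'E'
from h import *
st();go(cw(-27,0,130),79.73)
M=T();im=grab_frame('wrist');cv2.imwrite('pics/w1.png',im[:,:,::-1]);np.save('M1.npy',M)
E
```

```text
t 2.1 G [ 0.5072 -0.0218  0.1775] carrier x,y,z mm -66.6 17.3 177.5 rpy [-179.42   -0.31   76.5 ] F [ 0.8 -0.2 -0.2] w 93.2
tool delta mm [40.3 15.5 47.6]
turn rad -0.056
```

View pics/w1.png

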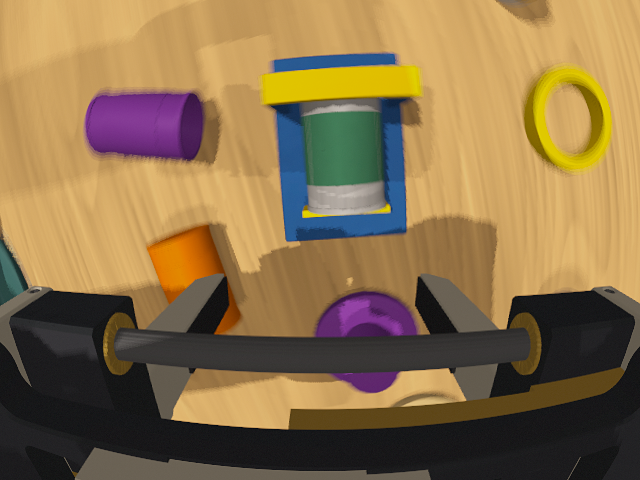

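The wrist view shows the carrier (base corners 288,240 and 407,231; lip ends 303,213 and 390,209), with the keeper and mouth on the far side. I'm cross-checking against the top estimate.

Run:
```python
from h import *
M=np.load('M1.npy')
def cc(p): return (round((p-O)@AX*1e3,1), round(np.cross(AX,p-O)[2]*1e3,1))
for n,uv,z in(('near corners',(288,240),.01),('',(407,231),.01),('far',(274,60),.01),('',(395,54),.01),('lip',(303,211),.037),('',(390,208),.037),('tin L',(303,150),.046),('tin R',(383,147),.046),('keeper top near edge',(265,104),.092),('',(420,96),.092)):
    print(n,cc(wpx2w(uv,z,M)))
```

```text
near corners (np.float64(-79.2), np.float64(50.0))
 (np.float64(-76.8), np.float64(-55.3))
far (np.float64(77.6), np.float64(51.5))
 (np.float64(78.1), np.float64(-50.8))
lip (np.float64(-49.3), np.float64(33.1))
 (np.float64(-50.5), np.float64(-35.8))
tin L (np.float64(-1.4), np.float64(29.5))
tin R (np.float64(-2.1), np.float64(-30.3))
keeper top near edge (np.float64(30.0), np.float64(48.6))
 (np.float64(30.8), np.float64(-48.6))
```

Request:
step_arm(
  series=[10, 3, 5, -0.05, -1, 10, 3, 5, 0, -1, 5, 3, 5, 0, -1, 5, 3, 5, 0, -1, 5, 3, 5, 0, -1, 5, 0, 5, 0, -1, 0, 0, 5, 0, -1, 0, 0, 0, 0, -1],
)

```text
clock: 2.82
tcp_pos: [0.5321, 0.0165, 0.3053]
eef_rot: [-179.3, -0.3, 79.1]
ft_force: [0.6, 0.1, -0.1]
gripper_width: 0.0932
```

Run:
```python
from h import *
st();go(cw(-27,0,52),79.73)
```

```text
t 2.82 G [0.5304 0.0178 0.1383] carrier x,y,z mm -23.6 1.6 138.3 rpy [-179.32   -0.3    79.09] F [ 0.6  0.1 -0.1] w 93.2
tool delta mm [-3.8  2.6 86.2]
turn rad -0.011
```

Request:
step_arm(
  series=[-1, 1, 12, -0.01, -1, -1, 1, 12, 0, -1, -1, 1, 12, 0, -1, 0, 0, 12, 0, -1, 0, 0, 12, 0, -1, 0, 0, 10, 0, -1, 0, 0, 8, 0, -1, 0, 0, 5, 0, -1],
)

```text
clock: 3.48
tcp_pos: [0.533, 0.0124, 0.2131]
eef_rot: [-179.3, -0.3, 79.6]
ft_force: [0.5, -0.3, -0.4]
gripper_width: 0.0929
```

Run:
```python
from h import *
st();go(cw(-27,-.5,52),79.73)
```

```text
t 3.48 G [0.5311 0.0136 0.0461] carrier x,y,z mm -27.5 0.1 46.1 rpy [-179.29   -0.29   79.61] F [ 0.5 -0.3 -0.4] w 92.9
tool delta mm [ 0.6  0.5 -5.9]
turn rad -0.002
```

Request:
step_arm(
  series=[0, 0, -5, 0, -1, 0, 0, 0, 0, -0.2, 0, 0, 0, 0, 1, 0, 0, 0, 0, 1, 0, 0, 0, 0, 1, 0, 0, 0, 0, 1, 0, 0, 0, 0, 1, 0, 0, 0, 0, 1],
)

```text
clock: 4.15
tcp_pos: [0.5338, 0.0123, 0.22]
eef_rot: [-179.5, -0.3, 79.6]
ft_force: [0.6, -0.0, -1.2]
gripper_width: 0.0576
```

Run:
```python
from h import *
st()
```

```text
t 4.15 G [0.5325 0.0135 0.053 ] carrier x,y,z mm -27.4 -1.3 53.0 rpy [-179.49   -0.3    79.61] F [ 0.6 -0.  -1.2] w 57.6
```

Request:
step_arm(
  series=[0, 0, -2, 0, 1, 0, 0, -2, 0, 1, 0, 0, -2, 0, 1, 0, 0, 0, 0, 1, 0, 0, 0, 0, 1, 0, 0, 0, 0, 1, 0, 0, 0, 0, 1, 0, 0, 0, 0, 1],
)

```text
clock: 4.82
tcp_pos: [0.5335, 0.0124, 0.2262]
eef_rot: [-179.4, -0.3, 79.6]
ft_force: [-0.4, -0.6, -1.0]
gripper_width: 0.0577
```

Run:
```python
from h import *
st()
```

```text
t 4.82 G [0.532  0.0136 0.0592] carrier x,y,z mm -27.4 -0.8 59.2 rpy [-179.4    -0.3    79.62] F [-0.4 -0.6 -1. ] w 57.7
```

Request:
step_arm(
  series=[0, 0, -2, 0, 1, 1, 0, -2, 0, 1, 1, 0, -2, 0, 1, 0, 0, -1, 0, 1, 1, 0, -2, 0, 1, 0, 0, 0, 0, 1, 0, 0, 0, 0, 1, 0, 0, 0, 0, 1],
)

```text
clock: 5.48
tcp_pos: [0.5335, 0.0151, 0.2341]
eef_rot: [-179.2, -0.2, 79.6]
ft_force: [-0.4, -3.0, -6.0]
gripper_width: 0.0579
```

Run:
```python
from h import *
st()
im=grab_frame('side');cv2.imwrite('pics/s2.png',cv2.resize(im[180:300,230:350,::-1],None,fx=5,fy=5,interpolation=cv2.INTER_CUBIC))
```

```text
t 5.48 G [0.5313 0.0159 0.0671] carrier x,y,z mm -25.2 0.3 67.1 rpy [-1.792e+02 -1.500e-01  7.961e+01] F [-0.4 -3.  -6. ] w 57.9
```

View pics/s2.png

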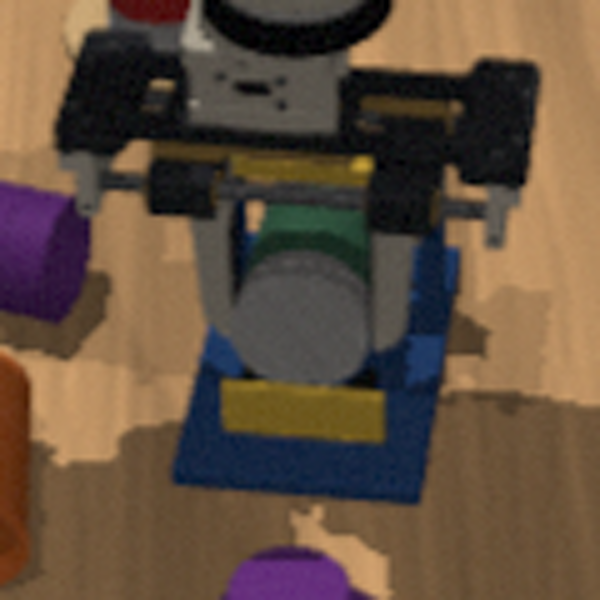

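Request:
step_arm(
  series=[0, 0, -1.5, 0, 1, 0, 0, -1.5, 0, 1, 0, 0, -1.5, 0, 1, 0, 0, 0, 0, 1, 0, 0, 0, 0, 1, 0, 0, 0, 0, 1, 0, 0, 0, 0, 1, 0, 0, 0, 0, 1],
)

```text
clock: 6.2
tcp_pos: [0.5328, 0.0153, 0.2364]
eef_rot: [-179.0, -0.2, 79.6]
ft_force: [0.2, -1.8, -11.7]
gripper_width: 0.0579
```

Run:
```python
from h import *
st();print(sense()['wrist_torque'])
```

```text
t 6.2 G [0.5299 0.0163 0.0695] carrier x,y,z mm -25.1 1.8 69.5 rpy [-1.7896e+02 -1.7000e-01  7.9600e+01] F [  0.2  -1.8 -11.7] w 57.9
[-0.37733375 -0.18317787 -0.06577248]
```

Run:
```python
from h import *
w=grab_frame('wrist')[:,:,::-1];s=grab_frame('side')[:,:,::-1]
a=cv2.resize(w[100:400,140:500],(480,400));b=cv2.resize(s[200:300,250:330],(320,400),interpolation=cv2.INTER_CUBIC)
cv2.imwrite('pics/c3.png',np.hstack([a,b]));st()
```

```text
t 6.3 G [0.5299 0.0164 0.0695] carrier x,y,z mm -25.0 1.7 69.5 rpy [-1.7896e+02 -1.7000e-01  7.9610e+01] F [  1.   -0.3 -11.6] w 57.6
```

View pics/c3.png

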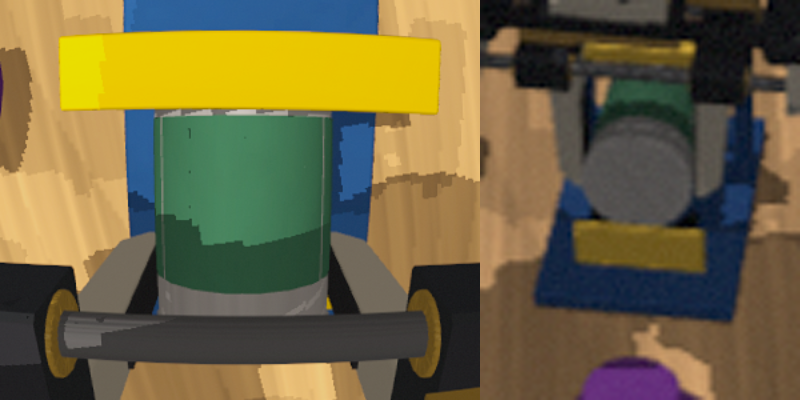

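Request:
step_arm(
  series=[0, 0, 0, 0, 0.3, 0, 0, 0, 0, 0.3, 0, 0, 0, 0, 0, 0, 0, 0, 0, 0, 0, 0, 0, 0, -0.1, 0, 0, 0, 0, -0.1, 0, 0, 0, 0, -0.2, 0, 0, 0, 0, -0.2],
)

```text
clock: 6.97
tcp_pos: [0.5328, 0.0153, 0.2365]
eef_rot: [-179.0, -0.2, 79.6]
ft_force: [0.4, -1.2, -10.6]
gripper_width: 0.0579
```

Run:
```python
from h import *
st()
```

```text
t 6.97 G [0.5299 0.0164 0.0695] carrier x,y,z mm -25.0 1.8 69.5 rpy [-1.7896e+02 -1.7000e-01  7.9600e+01] F [  0.4  -1.2 -10.6] w 57.9
```

Request:
step_arm(
  series=[0, 0, 0, 0, -0.2, 0, 0, 0, 0, -0.21, 0, 0, 0, 0, -0.21, 0, 0, 0, 0, -0.22, 0, 0, 0, 0, -0.22, 0, 0, 0, 0, -0.23, 0, 0, 0, 0, -0.23, 0, 0, 0, 0, -0.23],
)

```text
clock: 7.63
tcp_pos: [0.5332, 0.0153, 0.2381]
eef_rot: [-179.1, -0.2, 79.6]
ft_force: [-1.3, -0.5, -2.7]
gripper_width: 0.0575
```

Run:
```python
from h import *
st()
```

```text
t 7.63 G [0.5307 0.0164 0.0711] carrier x,y,z mm -24.9 1.0 71.1 rpy [-179.08   -0.2    79.61] F [-1.3 -0.5 -2.7] w 57.5
```

Request:
step_arm(
  series=[0, 0.5, -1.5, 0, -0.23, 1, 0.5, -1.5, 0, -0.23, 1, 0, -1.5, 0, -0.23, 1, 0, -1.5, 0, -0.23, 0, 0, -1, 0, -0.23, 0, 0, 0, 0, -0.23, 0, 0, 0, 0, -0.23, 0, 0, 0, 0, -0.23],
)

```text
clock: 8.3
tcp_pos: [0.5355, 0.0181, 0.2478]
eef_rot: [-179.2, -0.2, 79.6]
ft_force: [-1.4, -2.8, -3.2]
gripper_width: 0.0577
```

Run:
```python
from h import *
st()
```

```text
t 8.3 G [0.5334 0.019  0.0808] carrier x,y,z mm -21.8 -1.2 80.8 rpy [-1.7924e+02 -1.6000e-01  7.9620e+01] F [-1.4 -2.8 -3.2] w 57.7
```

Request:
step_arm(
  series=[-2, 0, -2, 0, -0.23, -2, 0, -2, 0, -0.23, -2, 0, -2, 0, -0.23, -2, 0, -2, 0, -0.23, 0, 0, 0, 0, -0.23, 0, 0, 0, 0, -0.23, 0, 0, 0, 0, -0.23, 0, 0, 0, 0, -0.23],
)

```text
clock: 8.97
tcp_pos: [0.5341, 0.0096, 0.257]
eef_rot: [-179.3, -0.3, 79.6]
ft_force: [-0.1, 0.0, -3.3]
gripper_width: 0.058
```

Run:
```python
from h import *
st()
w=grab_frame('wrist')[:,:,::-1];s=grab_frame('side')[:,:,::-1]
a=cv2.resize(w[100:400,140:500],(480,400));b=cv2.resize(s[200:300,250:330],(320,400),interpolation=cv2.INTER_CUBIC)
cv2.imwrite('pics/c4.png',np.hstack([a,b]))
```

```text
t 8.97 G [0.5322 0.0107 0.0901] carrier x,y,z mm -30.2 -1.5 90.1 rpy [-179.29   -0.26   79.61] F [-0.1  0.  -3.3] w 58.0
```

View pics/c4.png

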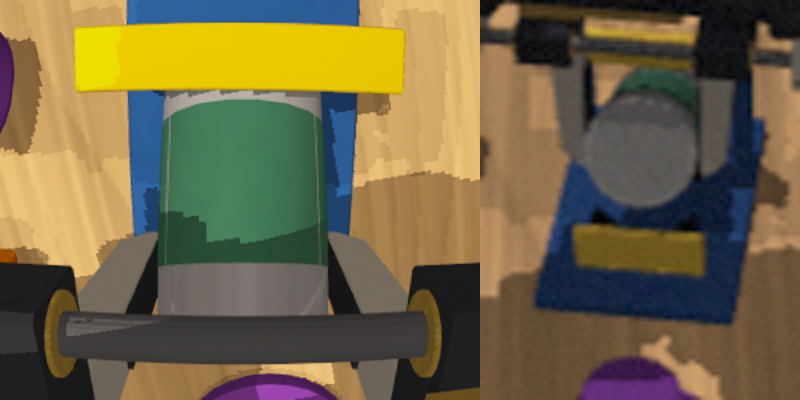

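The tin is tilted with its closed end above the lip, and the carrier hasn't moved: its side corners (537,305) and (731,323) match the previous view. I continue rotating it against the keeper at light grip.

Request:
step_arm(
  series=[-0.5, 0, -3, 0, -0.23, 0, 0, -3, 0, -0.23, 0, 0, -3, 0, -0.23, 0, 0, -3, 0, -0.23, 0, 0, -3, 0, -0.23, 0, 0, -2, 0, -0.23, 0, 0, 0, 0, -0.23, 0, 0, 0, 0, -0.23],
)

```text
clock: 9.73
tcp_pos: [0.5343, 0.009, 0.2762]
eef_rot: [-179.3, -0.2, 79.6]
ft_force: [-0.9, -0.9, -3.3]
gripper_width: 0.0579
```

Run:
```python
from h import *
st()
```

```text
t 9.73 G [0.5324 0.0101 0.1092] carrier x,y,z mm -30.7 -1.9 109.2 rpy [-179.31   -0.25   79.63] F [-0.9 -0.9 -3.3] w 57.9
```

Request:
step_arm(
  series=[1, 0, -2, 0, -0.23, 1, 0, -2, 0, -0.23, 1.5, 0, -2, 0, -0.23, 1.5, 0, -2, 0, -0.23, 1, 0, -2, 0, -0.23, 1, 0, -2, 0, -0.23, 0, 0, 0, 0, -0.23, 0, 0, 0, 0, -0.23],
)

```text
clock: 10.4
tcp_pos: [0.5358, 0.0164, 0.2895]
eef_rot: [-179.3, -0.2, 79.6]
ft_force: [-0.3, -2.0, -1.9]
gripper_width: 0.0575
```

Run:
```python
from h import *
st()
w=grab_frame('wrist')[:,:,::-1];s=grab_frame('side')[:,:,::-1]
a=cv2.resize(w[100:400,140:500],(480,400));b=cv2.resize(s[200:300,250:330],(320,400),interpolation=cv2.INTER_CUBIC)
cv2.imwrite('pics/c5.png',np.hstack([a,b]))
```

```text
t 10.4 G [0.5339 0.0172 0.1225] carrier x,y,z mm -23.5 -2.1 122.5 rpy [-179.31   -0.18   79.63] F [-0.3 -2.  -1.9] w 57.5
```

View pics/c5.png

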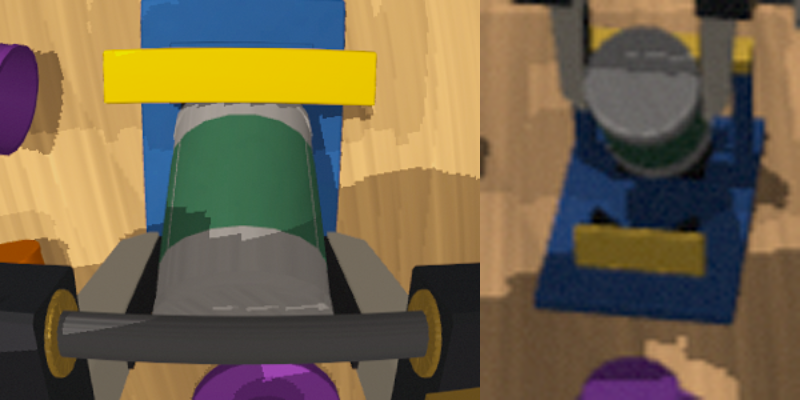

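The tilt is now about 55°, and the carrier corners are unchanged.

Request:
step_arm(
  series=[1, 0, -2, 0, -0.23, 1, 0, -2, 0, -0.23, 1, 0, -2, 0, -0.23, 1, 0, -2, 0, -0.23, 1, 0, -2, 0, -0.23, 1, 0, -1, 0, -0.23, 0, 0, 0, 0, -0.23, 0, 0, 0, 0, -0.23],
)

```text
clock: 11.17
tcp_pos: [0.5371, 0.0228, 0.3013]
eef_rot: [-179.3, -0.2, 79.6]
ft_force: [-0.0, -1.0, -3.5]
gripper_width: 0.0575
```

Run:
```python
from h import *
st()
```

```text
t 11.17 G [0.5351 0.0238 0.1344] carrier x,y,z mm -16.8 -2.1 134.4 rpy [-179.28   -0.2    79.62] F [-0.  -1.  -3.5] w 57.5
```

Request:
step_arm(
  series=[0, 0, -5, 0, -0.1, 0, 0, -10, 0, 0.3, 0, 0, -10, 0, 1, 0, 0, -10, 0, 1, 0, 0, -10, 0, 1, 0, 0, -10, 0, 1, 0, 0, -5, 0, 1, 0, 0, 0, 0, 1],
)

```text
clock: 11.83
tcp_pos: [0.538, 0.0227, 0.3705]
eef_rot: [-179.5, -0.3, 79.6]
ft_force: [0.1, 0.3, -1.5]
gripper_width: 0.0576
```

Run:
```python
from h import *
M=st();s=grab_frame('side')[:,:,::-1];t=grab_frame('top')[:,:,::-1]
b=cv2.resize(s[150:290,240:340],(400,560),interpolation=cv2.INTER_CUBIC)
a=cv2.resize(t[220:320,240:340],(400,400),interpolation=cv2.INTER_CUBIC)
o=np.zeros((560,800,3),np.uint8);o[:,:400]=b;o[:400,400:]=a
cv2.imwrite('pics/c6.png',o)
```

```text
t 11.83 G [0.5367 0.0238 0.2035] carrier x,y,z mm -16.5 -3.6 203.5 rpy [-179.5    -0.31   79.62] F [ 0.1  0.3 -1.5] w 57.6
```

View pics/c6.png

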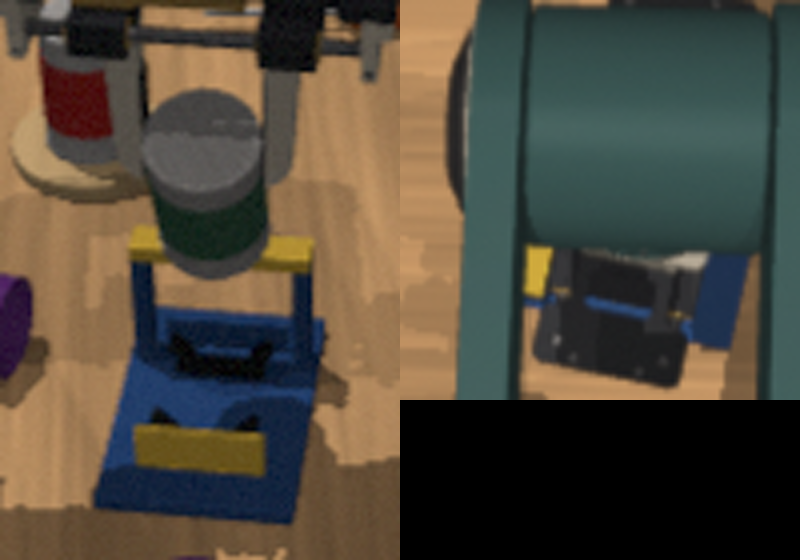

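The tin is out and held mouth-down at about 70°, and the carrier is in place (side corners unchanged). Next I square the tin upright against a free patch of table around top pixel (355,232).

Run:
```python
from h import *
p=px2w('top',(353,232),0);print(p);go([p[0],p[1],.12],79.6)
for uv,z in(((398,195),.09),((372,282),.06),((303,184),.02),((331,262),.01)):print(px2w('top',uv,z)-p)
```

```text
[ 0.65053907 -0.09764581  0.        ]
tool delta mm [-99.3 135.   80.2]
turn rad 0.0
[ 0.07423039 -0.09445552  0.09      ]
[-0.12449789 -0.04082755  0.06      ]
[0.11019366 0.12406146 0.02      ]
[-0.07550947  0.05208595  0.01      ]
```

Request:
step_arm(
  series=[-14, 17, 0, 0, 1, -14, 17, 0, 0, 1, -14, 17, 0, 0, 1, -14, 17, 0, 0, 1, -14, 17, 3, 0, 1, -14, 17, 10, 0, 1, -14, 17, 20, 0, 1, -8, 10, 20, 0, 1],
)

```text
clock: 12.6
tcp_pos: [0.6485, -0.108, 0.3118]
eef_rot: [-179.5, -0.3, 79.8]
ft_force: [0.3, -0.3, -1.2]
gripper_width: 0.0578
```

Request:
step_arm(
  series=[0, 0, 15, 0, 1, 0, 0, 10, 0, 1, 0, 0, 3, 0, 1, 0, 0, 0, 0, 1, 0, 0, 0, 0, 1, 0, 0, 0, 0, 1, 0, 0, 0, 0, 1, 0, 0, 0, 0, 1],
)

```text
clock: 13.27
tcp_pos: [0.6483, -0.1089, 0.277]
eef_rot: [-179.1, -0.3, 79.8]
ft_force: [0.2, -0.2, -1.7]
gripper_width: 0.0578
```

Run:
```python
from h import *
st();go([.6505,-.1126,.09],79.6)
w=grab_frame('wrist')[:,:,::-1];s=grab_frame('side')[:,:,::-1]
a=cv2.resize(w[100:400,140:500],(480,400));b=cv2.resize(s[160:310,270:390],(320,400),interpolation=cv2.INTER_CUBIC)
cv2.imwrite('pics/c7.png',np.hstack([a,b]))
```

```text
t 13.27 G [ 0.6457 -0.1074  0.11  ] carrier x,y,z mm -126.2 -134.3 110.0 rpy [-179.06   -0.35   79.77] F [ 0.2 -0.2 -1.7] w 57.8
tool delta mm [-4.4  5.9 19.9]
turn rad 0.003
```

View pics/c7.png

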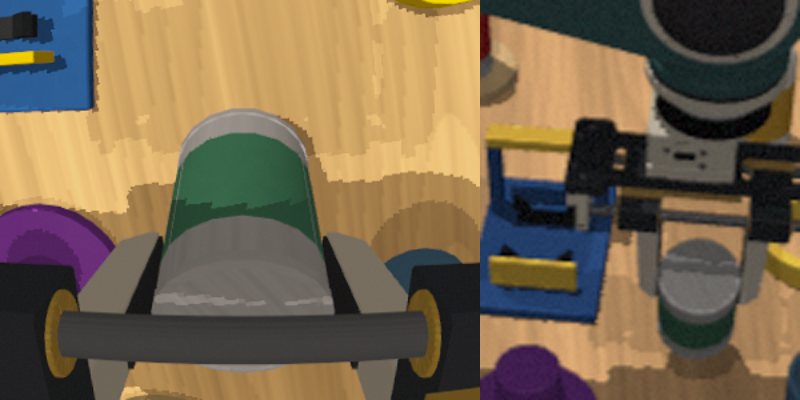

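Request:
step_arm(
  series=[0, 0, 8, 0, 1, 0, 0, 6, 0, 1, 0, 0, 4, 0, -0.2, 0, 0, 2, 0, -0.23, 0, 0, 0, 0, -0.23, 0, 0, 0, 0, -0.23, 0, 0, 0, 0, -0.23, 0, 0, 0, 0, -0.23],
)

```text
clock: 14.03
tcp_pos: [0.6478, -0.1087, 0.2546]
eef_rot: [-179.1, -0.3, 79.8]
ft_force: [0.4, -0.0, -0.7]
gripper_width: 0.0574
```

Run:
```python
from h import *
st()
```

```text
t 14.03 G [ 0.6453 -0.1072  0.0877] carrier x,y,z mm -126.0 -133.8 87.7 rpy [-179.05   -0.35   79.78] F [ 0.4 -0.  -0.7] w 57.4
```

Request:
step_arm(
  series=[4, 0, 1, 0, -0.23, 4, 0, 1, 0, -0.23, 4, 0, 1, 0, -0.23, 4, 0, 1, 0, -0.23, 4, 0, 1, 0, -0.23, 4, 0, 0, 0, -0.23, 0, 0, 0, 0, -0.23, 0, 0, 0, 0, -0.23],
)

```text
clock: 14.7
tcp_pos: [0.6528, -0.0821, 0.251]
eef_rot: [-179.2, -0.3, 79.8]
ft_force: [0.2, -1.2, 0.9]
gripper_width: 0.0577
```

Run:
```python
from h import *
st()
```

```text
t 14.7 G [ 0.6507 -0.0808  0.084 ] carrier x,y,z mm -99.1 -134.4 84.0 rpy [-179.19   -0.31   79.81] F [ 0.2 -1.2  0.9] w 57.7
```

Request:
step_arm(
  series=[2, 0, 2, 0, -0.23, 2, 0, 2, 0, -0.23, 1, 0, 1, 0, -0.23, 0, 0, 1, 0, -0.23, 0, 0, 0, 0, -0.23, 0, 0, 0, 0, -0.23, 0, 0, 0, 0, -0.23, 0, 0, 0, 0, -0.23],
)

```text
clock: 15.37
tcp_pos: [0.6541, -0.0767, 0.2492]
eef_rot: [-179.4, -0.4, 79.8]
ft_force: [-0.8, 0.7, 2.2]
gripper_width: 0.0579
```

Run:
```python
from h import *
st()
w=grab_frame('wrist')[:,:,::-1];s=grab_frame('side')[:,:,::-1]
a=cv2.resize(w[100:400,140:500],(480,400));b=cv2.resize(s[160:310,270:390],(320,400),interpolation=cv2.INTER_CUBIC)
cv2.imwrite('pics/c8.png',np.hstack([a,b]))
```

```text
t 15.37 G [ 0.6526 -0.0754  0.0822] carrier x,y,z mm -93.5 -135.3 82.2 rpy [-179.39   -0.36   79.79] F [-0.8  0.7  2.2] w 57.9
```

View pics/c8.png

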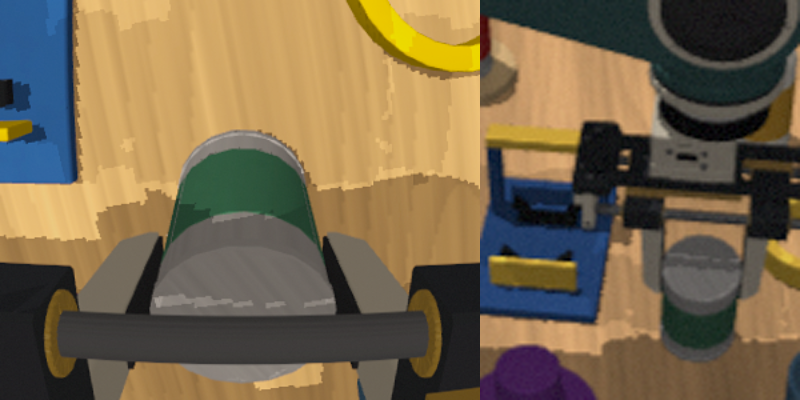

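The tin is nearly upright, about 80°. I press a little more, then open so it settles on its rim, and regrip it square.

Request:
step_arm(
  series=[1, 0, 2, 0, -0.23, 0, 0, 2, 0, -0.23, 0, 0, 1, 0, -0.23, 0, 0, 0, 0, -0.235, 0, 0, 0, 0, -0.24, 0, 0, 0, 0, -0.25, 0, 0, 0, 0, -0.27, 0, 0, 0, 0, -0.3],
)

```text
clock: 16.13
tcp_pos: [0.6548, -0.0751, 0.2478]
eef_rot: [-179.5, -0.5, 79.8]
ft_force: [0.2, 0.5, 0.6]
gripper_width: 0.0602
```

Run:
```python
from h import *
st()
```

```text
t 16.13 G [ 0.6537 -0.0736  0.0808] carrier x,y,z mm -91.5 -136.1 80.8 rpy [-179.54   -0.46   79.79] F [0.2 0.5 0.6] w 60.2
```

Request:
step_arm(
  series=[0, 0, 0, 0, -0.35, 0, 0, 0, 0, -0.45, 0, 0, 0, 0, -0.45, 0, 0, 0, 0, -0.45, 0, 0, 0, 0, -0.45, 0, 0, 0, 0, -0.45, 0, 0, 0, 0, -0.45, 0, 0, 0, 0, -0.45],
)

```text
clock: 16.8
tcp_pos: [0.6547, -0.0752, 0.247]
eef_rot: [-179.5, -0.5, 79.8]
ft_force: [0.4, -0.1, -0.9]
gripper_width: 0.0673
```

Run:
```python
from h import *
M=st();np.save('M9.npy',M)
w=grab_frame('wrist')[:,:,::-1];s=grab_frame('side')[:,:,::-1];cv2.imwrite('pics/w9.png',w);cv2.imwrite('pics/s9.png',s)
```

```text
t 16.8 G [ 0.6534 -0.0736  0.08  ] carrier x,y,z mm -91.6 -135.8 80.0 rpy [-179.48   -0.45   79.78] F [ 0.4 -0.1 -0.9] w 67.3
```

Run:
```python
from h import *
M=np.load('M9.npy');w=cv2.imread('pics/w9.png');s=cv2.imread('pics/s9.png')
hw=cv2.cvtColor(w,cv2.COLOR_BGR2HSV).astype(int);hs=cv2.cvtColor(s,cv2.COLOR_BGR2HSV).astype(int)
g=(hw[...,0]>55)&(hw[...,0]<90)&(hw[...,1]>80);ys,xs=np.nonzero(g[150:320,230:420]);print('wrist green',xs.min()+230,xs.max()+230,ys.min()+150,ys.max()+150)
c=(xs.min()+xs.max())//2+230;print('col',c,[(r,*hw[r,c]) for r in range(170,ys.min()+156,2)])
g=(hs[...,0]>55)&(hs[...,0]<90)&(hs[...,1]>60);n,l,stt,ce=cv2.connectedComponentsWithStats(g[200:330,320:370].astype(np.uint8));print('side',stt[1:],)
i=1+np.argmax(stt[1:,4]);x0,y0,ww,hh,_=stt[i];c=320+x0+ww//2;print('col',c,[(r,*hs[r,c]) for r in range(200+y0+hh-3,200+y0+hh+18)])
G=M[:3,3]+M[:3,2]*.167
for z in(0,):
  # predicted pixel rows if tin axis at G + d along tool x
  ci=get_calibration('wrist');A=np.linalg.inv(M@ci['tool_from_camera'])
  for d in(-8,-4,0,4,8):
    ctr=G+M[:3,0]*d/1e3;ctr[2]=0
    th=np.linspace(0,2*np.pi,361);P=np.c_[ctr[0]+.029*np.cos(th),ctr[1]+.029*np.sin(th),0*th]
    q=(A[:3,:3]@P.T).T+A[:3,3];r=np.hypot(q[:,0],q[:,1]);t=np.arctan2(r,q[:,2]);v=ci['cy']+ci['fy']*t*q[:,1]/r
    vs=np.array([w2px('side',p) for p in P])
    print(d,'wrist far rim row',v.min().round(1),'side near rim row',vs[:,1].max().round(1),'side cols',vs[:,0].min().round(1),vs[:,0].max().round(1))
```

```text
wrist green 269 374 201 245
col 321 [(170, np.int64(18), np.int64(136), np.int64(200)), (172, np.int64(18), np.int64(135), np.int64(199)), (174, np.int64(18), np.int64(134), np.int64(198)), (176, np.int64(18), np.int64(136), np.int64(197)), (178, np.int64(18), np.int64(135), np.int64(195)), (180, np.int64(18), np.int64(135), np.int64(193)), (182, np.int64(18), np.int64(137), np.int64(193)), (184, np.int64(18), np.int64(135), np.int64(191)), (186, np.int64(18), np.int64(135), np.int64(192)), (188, np.int64(18), np.int64(134), np.int64(192)), (190, np.int64(18), np.int64(136), np.int64(193)), (192, np.int64(18), np.int64(137), np.int64(194)), (194, np.int64(18), np.int64(140), np.int64(198)), (196, np.int64(15), np.int64(19), np.int64(189)), (198, np.int64(14), np.int64(32), np.int64(104)), (200, np.int64(33), np.int64(25), np.int64(90)), (202, np.int64(71), np.int64(122), np.int64(69)), (204, np.int64(70), np.int64(118), np.int64(69)), (206, np.int64(72), np.int64(124), np.int64(68))]
side [[ 18   0   1   1   1]
 [ 19   2   1   1   1]
 [ 20   5   2   1   2]
 [ 27   5   1   1   1]
 [ 2
[... 1385 characters left out ...]
, np.int64(117), np.int64(113)), (301, np.int64(16), np.int64(121), np.int64(114)), (302, np.int64(15), np.int64(115), np.int64(118)), (303, np.int64(16), np.int64(123), np.int64(112)), (304, np.int64(16), np.int64(125), np.int64(110)), (305, np.int64(16), np.int64(115), np.int64(115)), (306, np.int64(16), np.int64(120), np.int64(115))]
-8 wrist far rim row 221.5 side near rim row 301.7 side cols 336.7 364.5
-4 wrist far rim row 215.2 side near rim row 300.2 side cols 336.9 364.6
0 wrist far rim row 208.9 side near rim row 298.8 side cols 337.0 364.7
4 wrist far rim row 202.5 side near rim row 297.3 side cols 337.2 364.7
8 wrist far rim row 196.1 side near rim row 295.9 side cols 337.3 364.8
```

Wrist and side agree: the tin stands about 8.5 mm ahead of G in tool x. I shift, lower and regrip.

Request:
step_arm(
  series=[3, 0, 3, 0, -0.6, 3, 0, 4, 0, -0.6, 2.5, 0, 4, 0, -0.6, 0, 0, 3, 0, -0.6, 0, 0, 0, 0, -0.6, 0, 0, 0, 0, -0.6, 0, 0, 0, 0, -0.6, 0, 0, 0, 0, -0.6],
)

```text
clock: 17.57
tcp_pos: [0.6561, -0.0654, 0.2308]
eef_rot: [-179.4, -0.5, 79.8]
ft_force: [-0.7, 0.6, 0.1]
gripper_width: 0.0742
```

```bash
cat > meas.py <<'E'
from h import *
def d_est(zrim=0.):
    M=T();w=grab_frame('wrist')[:,:,::-1];hw=cv2.cvtColor(np.ascontiguousarray(w),cv2.COLOR_BGR2HSV).astype(int)
    g=(hw[...,0]>55)&(hw[...,0]<90)&(hw[...,1]>80);ys,xs=np.nonzero(g[120:320,230:420]);c=(xs.min()+xs.max())//2+230;y0=ys.min()+120
    r=y0
    while r>60 and not all(hw[r-k,c,1]>70 for k in range(4)) or r>y0-3:r-=1
    G=M[:3,3]+M[:3,2]*.167;ci=get_calibration('wrist');A=np.linalg.inv(M@ci['tool_from_camera']);o=[]
    ds=np.arange(-15,16)
    for d in ds:
        ctr=G+M[:3,0]*d/1e3;th=np.linspace(0,2*np.pi,361);P=np.c_[ctr[0]+.029*np.cos(th),ctr[1]+.029*np.sin(th),0*th+zrim]
        q=(A[:3,:3]@P.T).T+A[:3,3];rr=np.hypot(q[:,0],q[:,1]);t=np.arctan2(rr,q[:,2]);o.append((ci['cy']+ci['fy']*t*q[:,1]/rr).min())
    print('green cols',xs.min()+230,xs.max()+230,'rim row',r+.5,'d mm',round(float(np.interp(-(r+.5),-np.array(o),ds)),1))
if __name__=='__main__': st();d_est()
E
python3 meas.py
```

```text
t 17.57 G [ 0.6547 -0.0638  0.0638] carrier x,y,z mm -81.7 -135.4 63.8 rpy [-179.43   -0.45   79.8 ] F [-0.7  0.6  0.1] w 74.2
green cols 259 386 rim row 215.5 d mm -1.1
```

Request:
step_arm(
  series=[0, 0, 0, 0, -0.4, 0, 0, 0, 0, -0.25, 0, 0, 0, 0, -0.2, 0, 0, 0, 0, 0, 0, 0, 0, 0, 1, 0, 0, 0, 0, 1, 0, 0, 0, 0, 1, 0, 0, 0, 0, 1],
)

```text
clock: 18.28
tcp_pos: [0.6562, -0.0657, 0.2313]
eef_rot: [-179.5, -0.5, 79.8]
ft_force: [-0.8, -0.7, -1.1]
gripper_width: 0.0577
```

```bash
python3 meas.py; python3 -c "
from h import *
go([.5539,-.2832,.2])"
```

```text
t 18.28 G [ 0.6549 -0.0641  0.0643] carrier x,y,z mm -82.0 -135.6 64.3 rpy [-179.47   -0.46   79.78] F [-0.8 -0.7 -1.1] w 57.7
green cols 257 387 rim row 215.5 d mm -1.1
tool delta mm [-232.4  -61.8 -137. ]
```

Request:
step_arm(
  series=[0, 0, -5, 0, 1, 0, 0, -15, 0, 1, 0, 0, -20, 0, 1, 0, 0, -20, 0, 1, 0, 0, -20, 0, 1, 0, 0, -20, 0, 1, 0, 0, -15, 0, 1, 0, 0, 0, 0, 1],
)

```text
clock: 19.0
tcp_pos: [0.6563, -0.0668, 0.3581]
eef_rot: [-179.5, -0.5, 79.8]
ft_force: [-0.2, -0.5, -0.8]
gripper_width: 0.058
```

Request:
step_arm(
  series=[-28, -7, 0, 0, 1, -28, -7, 0, 0, 1, -28, -7, 0, 0, 1, -28, -7, 0, 0, 1, -28, -7, 0, 0, 1, -28, -7, 0, 0, 1, -28, -7, 0, 0, 1, -15, -4, 0, 0, 1],
)

```text
clock: 19.67
tcp_pos: [0.5631, -0.2694, 0.3588]
eef_rot: [-179.7, -0.5, 80.1]
ft_force: [0.4, -0.2, -0.8]
gripper_width: 0.0581
```

Run:
```python
from h import *
M=st();go([.5539,-.2832,.15],79.7);np.save('M10.npy',M)
w=grab_frame('wrist')[:,:,::-1];cv2.imwrite('pics/w10.png',w)
# precise foot/post from initial top image by code: foot circle edge fit
t=cv2.imread('pics/top0.png');h=cv2.cvtColor(t,cv2.COLOR_BGR2HSV)
print(h[273,430],h[273,413],h[290,440],h[300,430])
```

```text
t 19.67 G [ 0.5623 -0.2678  0.1918] carrier x,y,z mm -298.9 -80.8 191.8 rpy [-179.65   -0.49   80.15] F [ 0.4 -0.2 -0.8] w 58.1
tool delta mm [-17.   -5.4  41.7]
turn rad 0.008
[ 13 152 149] [ 17 110 192] [ 18 107 193] [ 15 123 180]
```

Request:
step_arm(
  series=[-14, -1, 5, 0, 1, -14, -1, 5, 0.01, 1, -14, -1, 5, 0, 1, -14, -1, 5, 0, 1, -14, -1, 5, 0, 1, -14, 0, 5, 0, 1, -14, 0, 3, 0, 1, 0, 0, 0, 0, 1],
)

```text
clock: 20.38
tcp_pos: [0.5368, -0.3744, 0.3211]
eef_rot: [-179.6, -0.5, 79.4]
ft_force: [-0.5, 0.2, -1.3]
gripper_width: 0.0579
```

Run:
```python
from h import *
M=st();np.save('M11.npy',M)
w=grab_frame('wrist')[:,:,::-1];cv2.imwrite('pics/w11.png',w)
cv2.imwrite('pics/w11c.png',cv2.resize(w[40:340,120:520],(800,600),interpolation=cv2.INTER_CUBIC))
```

```text
t 20.38 G [ 0.5358 -0.3727  0.1541] carrier x,y,z mm -406.8 -73.4 154.1 rpy [-179.57   -0.5    79.38] F [-0.5  0.2 -1.3] w 57.9
```

View pics/w11c.png

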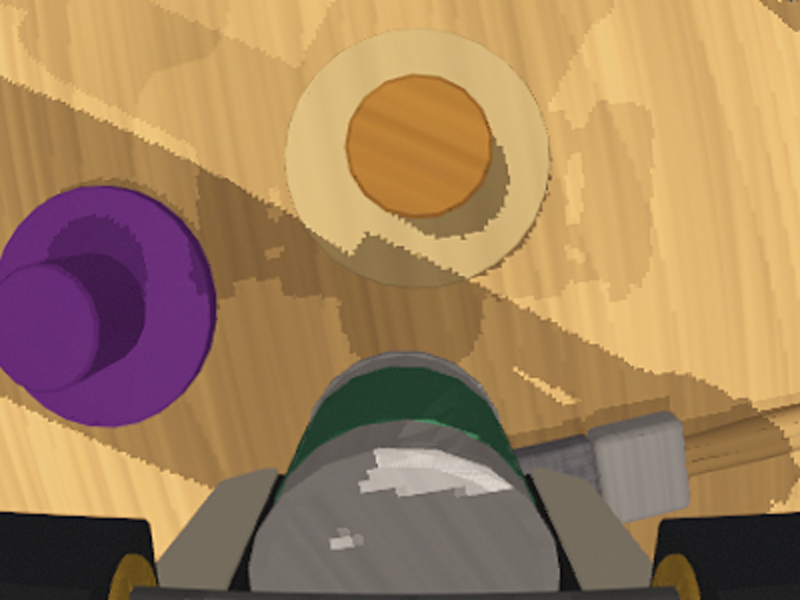

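Last view: post top disc spans crop x 346–491 and y 74–216; foot spans x 286–550 and y 28–287; the tin's far rim is at (405,351). Now I compute the offset in tool axes.

Run:
```python
from h import *
M=np.load('M11.npy');f=lambda x,y,z:wpx2w((x/2+120,y/2+40),z,M)
p=[f(346,146,.062),f(491,146,.062),f(418,74,.062),f(418,216,.062)]
q=[f(286,158,.012),f(550,158,.012),f(417,28,.012),f(417,287,.012)]
pc=(p[0]+p[1]+p[2]+p[3])/4;qc=sum(q)/4
print('post',pc,'dia',np.linalg.norm(p[0]-p[1]),np.linalg.norm(p[2]-p[3]),'foot',qc,np.linalg.norm(q[0]-q[1]),np.linalg.norm(q[2]-q[3]))
G=M[:3,3]+M[:3,2]*.167
r=f(405,351,.0898);print('far rim',r,'tin axis d',((r-G)@M[:3,0]-.029)*1e3, 'tool y of edges',[((f(x,395,.0898)-G)@M[:3,1]*1e3).round(1) for x in(315,500)])
for c in(pc,qc,[.5539,-.2832,0]):go([c[0],c[1],.1541],79.7)
```

```text
post [ 0.555681   -0.28528415  0.062     ] dia 0.046138808296968446 0.04622840575476284 foot [ 0.55612653 -0.28523071  0.012     ] 0.10233297136735114 0.10239480021414687
far rim [ 0.54024524 -0.34514335  0.0898    ] tin axis d -1.665847872759231 tool y of edges [np.float64(-26.9), np.float64(27.8)]
tool delta mm [88.7  3.3  1. ]
turn rad -0.006
tool delta mm [88.8  3.8  1. ]
turn rad -0.006
tool delta mm [90.4  1.2  1. ]
turn rad -0.006
```

Request:
step_arm(
  series=[12, 0.5, 0, 0, 1, 12, 0.5, 0, 0, 1, 12, 0.5, 0, 0, 1, 12, 0.5, 0, 0, 1, 12, 0.5, 0, 0, 1, 12, 0.5, 0, 0, 1, 10, 0, 0, 0, 1, 0, 0, 0, 0, 1],
)

```text
clock: 21.1
tcp_pos: [0.5578, -0.2817, 0.3235]
eef_rot: [-179.7, -0.6, 79.6]
ft_force: [-1.2, -0.0, -1.5]
gripper_width: 0.0575
```

Run:
```python
from h import *
M=np.load('M11.npy');G=M[:3,3]+M[:3,2]*.167
np.save('tgt.npy',G+M[:3,0]*.090+M[:3,1]*.003)
st();go(np.load('tgt.npy'),79.4)
```

```text
t 21.1 G [ 0.5572 -0.2799  0.1565] carrier x,y,z mm -311.7 -77.9 156.5 rpy [-179.68   -0.57   79.56] F [-1.2 -0.  -1.5] w 57.5
tool delta mm [-5.1 -0.9  1.6]
turn rad 0.003
```

Request:
step_arm(
  series=[-3, -0.7, 4, 0, 1, -1.5, 0, 5, 0, 1, 0, 0, 5, 0, 1, 0, 0, 3, 0, 1, 0, 0, 2, 0, 1, 0, 0, 0, 0, 1, 0, 0, 0, 0, 1, 0, 0, 0, 0, 1],
)

```text
clock: 21.77
tcp_pos: [0.5557, -0.2873, 0.3014]
eef_rot: [-179.6, -0.6, 79.5]
ft_force: [0.8, 0.2, -1.9]
gripper_width: 0.0581
```

Run:
```python
from h import *
st();t=np.load('tgt.npy');go([t[0],t[1],.0763],79.4)
```

```text
t 21.77 G [ 0.5549 -0.2855  0.1344] carrier x,y,z mm -317.6 -76.6 134.4 rpy [-179.61   -0.55   79.51] F [ 0.8  0.2 -1.9] w 58.1
tool delta mm [ 0.2  0.8 58.1]
turn rad 0.002
```

Request:
step_arm(
  series=[0, 0.6, 2, 0, 1, 0, 0, 2, 0, 1, 0, 0, 2, 0, 1, 0, 0, 2, 0, 1, 0, 0, 2, 0, 1, 0, 0, 2, 0, 1, 0, 0, 0, 0, 1, 0, 0, 0, 0, 1],
)

```text
clock: 22.43
tcp_pos: [0.5564, -0.2874, 0.2885]
eef_rot: [-179.6, -0.5, 79.5]
ft_force: [0.6, 0.1, -0.7]
gripper_width: 0.0577
```

Run:
```python
from h import *
st();t=np.load('tgt.npy');go([t[0],t[1],.0763],79.4)
```

```text
t 22.43 G [ 0.5556 -0.2857  0.1216] carrier x,y,z mm -317.7 -77.4 121.6 rpy [-179.64   -0.54   79.5 ] F [ 0.6  0.1 -0.7] w 57.7
tool delta mm [ 0.4 -0.1 45.3]
turn rad 0.002
```

Request:
step_arm(
  series=[0, 0, 3, 0, 1, 0, 0, 3, 0, 1, 0, 0, 3, 0, 1, 0, 0, 3, 0, 1, 0, 0, 3, 0, 1, 0, 0, 2, 0, 1, 0, 0, 0, 0, 1, 0, 0, 0, 0, 1],
)

```text
clock: 23.1
tcp_pos: [0.5562, -0.2871, 0.2694]
eef_rot: [-179.6, -0.6, 79.5]
ft_force: [0.1, -0.7, -1.4]
gripper_width: 0.0583
```

Run:
```python
from h import *
st();t=np.load('tgt.npy');go([t[0],t[1],.0763],79.4)
```

```text
t 23.1 G [ 0.5554 -0.2853  0.1024] carrier x,y,z mm -317.4 -77.1 102.4 rpy [-179.62   -0.55   79.5 ] F [ 0.1 -0.7 -1.4] w 58.3
tool delta mm [ 0.3  0.  26.1]
turn rad 0.002
```

Request:
step_arm(
  series=[0, 0, 3, 0, 1, 0, 0, 3, 0, 1, 0, 0, 3, 0, 1, 0, 0, 3, 0, 1, 0, 0, 3, 0, 1, 0, 0, 3, 0, 1, 0, 0, 0, 0, 1, 0, 0, 0, 0, 1],
)

```text
clock: 23.77
tcp_pos: [0.5562, -0.2869, 0.2494]
eef_rot: [-179.6, -0.5, 79.5]
ft_force: [-0.5, -0.2, -0.3]
gripper_width: 0.0582
```

Run:
```python
from h import *
st();t=np.load('tgt.npy');go([t[0],t[1],.0763],79.4)
```

```text
t 23.77 G [ 0.5554 -0.2852  0.0824] carrier x,y,z mm -317.2 -77.0 82.4 rpy [-179.63   -0.55   79.5 ] F [-0.5 -0.2 -0.3] w 58.2
tool delta mm [ 0.3 -0.   6.1]
turn rad 0.002
```

Request:
step_arm(
  series=[0, 0, 2, 0, 1, 0, 0, 1, 0, 1, 0, 0, 1, 0, 1, 0, 0, 1, 0, 1, 0, 0, 1, 0, 1, 0, 0, 0.5, 0, 1, 0, 0, 0, 0, 1, 0, 0, 0, 0, 1],
)

```text
clock: 24.43
tcp_pos: [0.5563, -0.287, 0.2434]
eef_rot: [-179.7, -0.5, 79.5]
ft_force: [0.4, -0.8, -1.3]
gripper_width: 0.0578
```

```bash
python3 -c "
from h import *
st()"
```

```text
t 24.43 G [ 0.5556 -0.2853  0.0764] carrier x,y,z mm -317.3 -77.3 76.4 rpy [-179.69   -0.52   79.51] F [ 0.4 -0.8 -1.3] w 57.8
```

Nominal seat height, with no contact force yet. I press a little further to confirm.

Request:
step_arm(
  series=[0, 0, 0.7, 0, 1, 0, 0, 0.7, 0, 1, 0, 0, 0.7, 0, 1, 0, 0, 0, 0, 1, 0, 0, 0, 0, 1, 0, 0, 0, 0, 1, 0, 0, 0, 0, 1, 0, 0, 0, 0, 1],
)

```text
clock: 25.1
tcp_pos: [0.5563, -0.287, 0.2432]
eef_rot: [-179.7, -0.5, 79.5]
ft_force: [-1.7, -0.0, 1.8]
gripper_width: 0.0582
```

```bash
python3 -c "
from h import *
st()"
```

```text
t 25.1 G [ 0.5558 -0.2854  0.0762] carrier x,y,z mm -317.3 -77.5 76.2 rpy [-179.73   -0.5    79.51] F [-1.7 -0.   1.8] w 58.2
```

Seated: it stopped at 76.2 mm and the reaction rose by about 3 N. I release and retreat straight up.

Request:
step_arm(
  series=[0, 0, 0, 0, -0.2, 0, 0, 0, 0, -0.24, 0, 0, 0, 0, -0.3, 0, 0, 0, 0, -0.6, 0, 0, 0, 0, -1, 0, 0, 0, 0, -1, 0, 0, 0, 0, -1, 0, 0, 0, 0, -1],
)

```text
clock: 25.77
tcp_pos: [0.5564, -0.287, 0.2431]
eef_rot: [-179.7, -0.5, 79.5]
ft_force: [0.8, -0.5, -0.2]
gripper_width: 0.0893
```

Request:
step_arm(
  series=[0, 0, -5, 0, -1, 0, 0, -15, 0, -1, 0, 0, -20, 0, -1, 0, 0, -25, 0, -1, 0, 0, -25, 0, -1, 0, 0, -25, 0, -1, 0, 0, -25, 0, -1, 0, 0, 0, 0, -1],
)

```text
clock: 26.43
tcp_pos: [0.5558, -0.2878, 0.3963]
eef_rot: [-179.8, -0.5, 79.5]
ft_force: [0.9, -0.1, 1.2]
gripper_width: 0.0931
```

Request:
step_arm(
  series=[-25, 0, -10, 0, -1, -25, 0, -10, 0, -1, -25, 0, -10, 0, -1, -25, 0, 0, 0, -1, -25, 0, 0, 0, -1, -25, 0, 0, 0, -1, 0, 0, 0, 0, -1, 0, 0, 0, 0, -1],
)

```text
clock: 27.1
tcp_pos: [0.5255, -0.4401, 0.4399]
eef_rot: [179.6, -0.2, 79.6]
ft_force: [0.8, -0.3, 0.4]
gripper_width: 0.0932
```

Run:
```python
from h import *
st();t=cv2.imread('pics/top0.png');n=np.ascontiguousarray(grab_frame('top')[:,:,::-1]);s0=cv2.imread('pics/side0.png');s=np.ascontiguousarray(grab_frame('side')[:,:,::-1])
cv2.imwrite('pics/t12.png',n);cv2.imwrite('pics/s12.png',s)
def gm(i,a):
    h=cv2.cvtColor(i,cv2.COLOR_BGR2HSV);g=((h[...,0]>55)&(h[...,0]<95)&(h[...,1]>60)).astype(np.uint8);k,l,st_,c=cv2.connectedComponentsWithStats(g);return [(x[:4].tolist(),int(x[4])) for x in st_[1:] if x[4]>60]
print('green side',gm(s,0));print('green top',gm(n,0))
def mask(i,lo,hi):
    m=cv2.inRange(cv2.cvtColor(i,cv2.COLOR_BGR2HSV),lo,hi);return m
for nm,b,box in(('top',(t,n),(250,240,340,315)),('side',(s0,s),(255,200,335,285))):
    x0,y0,x1,y1=box
    for col,lo,hi in(('blue',(105,100,30),(125,255,255)),('yellow',(20,170,60),(32,255,255))):
        print(nm,col,[cv2.boundingRect(mask(i[y0:y1,x0:x1],lo,hi)) for i in b])
# expected tin top centre px
for z in(.012,.102):print(z,w2px('top',[.5555,-.2850,z]).round(1),w2px('side',[.5555,-.2850,z]).round(1))
h=cv2.cvtColor(n,cv2.COLOR_BGR2HSV);print('top colours at tin',h[int(w2px('top',[.5555,-.285,.102])[1]),int(w2px('top',[.5555,-.285,.102])[0])])
d=cv2.absdiff(t,n).max(2);d[d<40]=0
for nm,x,y in(('glue',240,188),('tape',303,184),('cup',400,195),('redtin',186,302),('brush',489,240),('driver',137,225)):print(nm,int((d[y-25:y+25,x-25:x+25]>0).sum()))
```

```text
t 27.1 G [ 0.5267 -0.4397  0.273 ] carrier x,y,z mm -474.4 -76.3 273.0 rpy [179.64  -0.2   79.65] F [ 0.8 -0.3  0.4] w 93.2
green side [([0, 0, 373, 278], 53488), ([0, 173, 109, 157], 10360), ([602, 337, 38, 56], 1234), ([296, 356, 32, 25], 512)]
green top [([287, 7, 65, 23], 1294), ([364, 210, 276, 270], 28546), ([0, 249, 52, 111], 3556), ([421, 265, 12, 19], 72), ([218, 422, 135, 58], 3499)]
top blue [(7, 10, 74, 56), (8, 10, 73, 57)]
top yellow [(18, 9, 51, 46), (19, 10, 50, 46)]
side blue [(10, 16, 57, 65), (0, 0, 0, 0)]
side yellow [(19, 7, 45, 61), (0, 0, 0, 0)]
0.012 [431.2 272.8] [311.  373.2]
0.102 [439.7 269.2] [310.6 342.3]
top colours at tin [ 15  20 151]
glue 0
tape 0
cup 0
redtin 0
brush 231
driver 0
```

```bash
python3 -c "
from bench import *
print(finish_job())"
```

```text
the job is handed in; nothing more can be done
None
```

The green-banded tin is now upside down over the free drying post with its rim on the foot, and I handed the job in at about 27 s.

- **Getting it out:** I gripped the tin near its closed end and lifted it, letting it pivot under the keeper bar until it cleared the lip and came out at about 70°. I stood it on a bare patch of table to square it up and gripped it again. I then put it over the post and lowered it until it pushed back by about 3 N at the expected height, before letting go.
- **Tin and other items:** The final pictures put the tin where I expected over the post, and nothing has changed around the glue, tape, mug, red-banded tin or screwdriver. I had used all my picture views by then, so these last checks were by image code, not by eye.
- **Carrier:** The first firm lift pulled on it with about 10 N, so I eased the grip for the rest. From above it has moved by no more than about 1 pixel (roughly 2 mm). The final side-camera check of the carrier failed because the arm was in the way.
- **Brush:** Some pixels changed around it in the top view. I think that is the arm or its shadow, and I did not bring the arm down to it, but I couldn't confirm it by eye.

The cameras disagreed by about 2 mm on where the post was. I used the wrist camera's position, and the tin went on without catching.

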